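# Set a selector valve to its open port and lock it

### The arm

A 6-joint arm with a two-finger parallel gripper is mounted at the origin on a cart in front of the work surface, level with it; the furniture and walls round the work are solid. World frame = base frame: x ahead of the robot, y to its left, z up, the work surface at z = 0. Lengths are in m, angles in rad, forces in N, time in s.
With the tool pointing down it reaches from about 0.4 to 0.825 m from the base axis. Payload 7 kg.
Tool frame: the origin (TCP) lies at the very end of the fingers, on their centre line; the grasp point (between the pads) lies 19 mm behind it (tcp_to_grasp is the distance from the TCP to the grasp point, in m); x points along the fingers, z is the direction in which the jaws open and shut, and the axes are right-handed (so a half turn about x gives the same grasp; the last joint's range is limited). The gripper opens to 88 mm and grips with 3 to 60 N. Pads are 19 mm wide; open, the fingers measure 130 mm over their backs; the gripper's body (78 mm by 193 mm) begins 47 mm behind the grasp point.
Start: joints at [1.406, 0.359, 0.012, 0, -1.224, -0.288], TCP at [0.295, 0.607, 0.227] pointing down, gripper open.
Joint ranges: [-3.07, 3.07], [-1.43, 2.12], [-1.02, 1.25], [-3.03, 1.67], [-3.05, -0], [-3.03, 3.03]. Speed limits (rad/s): [2.39, 2.39, 3.01, 3.14, 3.14, 3.14].

### API

Orientations are given as [roll, pitch, yaw] about the fixed x, y, z axes, in that order (R = Rz(yaw) Ry(pitch) Rx(roll)).
In Python, from station import get_state, grab_frame, job_done, tcp_to_grasp gives the robot as it stands. The module is installed in compiled form; this text tells all that it offers.
- The arm moves only by the shell command python3 -m crank 'ROWS' [FORCE]. ROWS is JSON, a list of rows, each a list of 7 numbers: the shift along the tool's x, y, z in m, then the turn, a rotation vector about the tool's x, y, z in rad, then the opening, from 0 (shut) to 1 (fully open). In form: [[x, y, z, wx, wy, wz, fingers], ...]. A call has 1 to 10 rows; each row is the pose to reach, as a shift and turn from the pose commanded when the call began, along the tool's axes at that moment; what a row does not reach only later rows make up. A row lasts 1/8 s, in which the tool goes at most 62.5 mm and 10.7 degrees, less where a joint would pass 70% of its speed; a pose out of reach is approached as far as the arm can. A call with a gripper value outside its range is refused whole. The fingers move at their own pace and stop on an object; FORCE is the grip in N (left out, the last holds). Time passes only in rows, so rows that repeat a pose let the fingers close. It gives the time, the measured TCP pose, the force and the opening at its end, in the units of the state.
- get_state(): the state, without advancing time (a new reading comes with each control period).
- grab_frame(name): name is "scene" or "top" or "wrist"; returns a dict with "pixels" (480x640x3 uint8, red, green, blue), "vfov" (degrees; the focal length in pixels is half the picture's height over the tangent of half this angle, whatever the lens; pixels are square), "cx", "cy" (the principal point, pixels), "extrinsics" (4x4, takes a point from world to camera coordinates). Camera axes: x right, y up, looking along -z (the intrinsics and any distortion apply to the point x, -y, -z); pixel columns grow to the right and rows downward; lengths in m; the calibration is good to about 2 mm. A picture is of the moment at which its call begins. There is no depth.
- job_done(): hands the job in, once; it reports no verdict.
The state is a dict: "t": time; "q": joint angles; "qd": joint speeds; "joint_efforts": joint torques, N m; "eef_pos": TCP position; "ee_rot": TCP orientation; "force": force on the tool from outside, world axes, zero at the start; "moment": the same for the moment, N m; "width": finger opening in m.
Only numpy, scipy, OpenCV 4.12 (cv2) and the standard library are available. Lean on these libraries where they do the work, as an engineer would, in place of code of your own. Each camera call takes 0.05 s, during which the arm holds its last target.

### The job

Turn the valve's dial, click by click, until its nose points at the port with the tall ribbed nozzle (not the low blanking plug), settled in that click and never clicked past either of these two ports. Then lower the lock plate, without dropping it, over all four posts so that it lies flat on their shoulders with the dial's bar standing in its slot, and let go. Leave the vial, beaker, petri dish and timer where they are.

Things in the scene. Friction and masses are not known exactly. Their poses are not given: they have to be found in the camera images.
- valve: Selector valve: grey box 170 (x) x 160 (y) x 34 mm high, fixed to the worktop. Origin: centre of its underside, on the worktop and on the dial's upright axis; z up. On top: the dial in the middle, two ports at x = +/-71 mm, y = 0, four posts, and a spring plunger (y = +34 to +59 mm, up to 43 mm high) that makes the clicks. Within 55 mm of the axis only the dial's bar rises above 46 mm.
- post_a (a point): Shoulder of one of the four equal steel posts, which stand at x = +/-42, y = +/-60 mm of the valve; this one at +42, +60. The point is on its axis, 50 mm above the worktop: up to there the post is 18 mm across (the shoulder); above it a pin 8 mm across rises, straight to 64 mm and tapering to 3 mm across at its end, 72 mm above the worktop.
- selector (a joint): Dial angle about the valve's z, rad: 0 with the nose along the valve's +x, pi along -x; grows anticlockwise from above. Clicks every pi/6, at 0, pi/6, ... pi and beyond; the hump half-way between clicks takes up to about 0.2 N m, and the dial let go snaps into the nearest click. It starts in the click at pi/3, pi/2 or 2pi/3. End stops at -1.05 and 4.19, about two clicks past the ports.
- bar_grip (a point): Point on the dial's axis 68 mm above the worktop, in the dial's bar: an upright black grip 52 mm long, 14 mm thick, from 46 to 80 mm above the worktop. x runs along the bar toward the nose, z up. Grip it across its 14 mm. Below it lies the dial's round disc, 60 mm across, top at 46 mm.
- nose_tip (a point): Tip of the dial's nose, the point on its disc that shows where it points (a white line marks it and that half of the bar's top); 36 mm from the axis, 44 mm above the worktop.
- nozzle_foot (a point): Foot of the tall ribbed steel nozzle (14 mm across, 32 mm tall) on top of the valve, 34 mm above the worktop. It stands at one of the two ports, 71 mm from the dial's axis toward the valve's +x or -x; the low plug has the other.
- plug: Low blanking plug, a steel disc 14 mm across and 6 mm high on the valve's other port. Origin at its foot, 34 mm above the worktop.
- plate_grip (a point): Grip point in the lock plate's handle, over the plate's centre, 54 mm above its underside; x, y, z are the plate's axes. The handle is an arch along y, 14 mm thick in x, 60 mm long; its top bar spans 40 to 64 mm above the underside. Grip it across its 14 mm, in the upper half so that the fingers clear the dial's bar. When seated this point is 104 mm above the worktop.
- lock_plate: The loose lock plate, aluminium, 104 (x) x 146 (y) x 5 mm, 0.15 to 0.3 kg; origin at the centre of its underside, flat on the worktop at first. Holes 13 mm across at x = +/-42, y = +/-60 mm; slot 66 (x) x 24 mm (y) in the middle. Seated on the posts its underside is 50 mm above the worktop, with the dial's bar, along the plate's x, in the slot. Half a turn fits too.
- vial_a: Bystander: a small clear vial with a black cap, 22 mm across, 52 mm tall, loose; origin at the centre of its underside.
- beaker_250: Bystander: a glass beaker about 75 mm across, 92 mm tall, loose; origin at the centre of its underside.
- petri_4: Bystander: a petri dish 91 mm across, 16 mm high, loose; origin at the centre of its underside.
- timer_bench: Bystander: a white bench timer 70 x 78 x 34 mm, loose; origin at the centre of its underside.

How it is judged:
By the outcome, as a careful person would: the job done as asked, in the order asked, and still so for the second after the job is handed in, with the robot touching nothing.
It also fails if it takes over 64 s, if anything falls off the work surface, if the arm or the gripper's body presses on something with over 40 N, if the wrist force passes 120 N, or if a joint passes its speed limit or range.

## Working session

There is one attempt and no reset: what is moved stays moved. The work goes in short steps, Python scripts to look and compute and a shell command to move; the robot and the scene stay as the last step left them, time stands still between calls to the robot, and variables do not carry over. Pictures are saved under pics/ and viewed, and the job is handed in when it is done.

```bash
mkdir -p pics
python3 - <<'E'
from station import *
import cv2
s=get_state(); print({k:(v if not hasattr(v,'__len__') else [round(float(x),4) for x in v]) for k,v in s.items()}, tcp_to_grasp)
for n in("scene","top","wrist"):
    f=grab_frame(n); cv2.imwrite(f"pics/{n}0.png",f["pixels"][:,:,::-1]); print(n,f["vfov"],f["cx"],f["cy"],f["extrinsics"], [k for k in f])
E
```

```text
{'t': 0.0, 'q': [1.4061, 0.3594, 0.011, -0.0003, -1.2241, -0.2881], 'qd': [-0.0005, 0.0009, 0.0, -0.0001, 0.0008, 0.0003], 'joint_efforts': [-0.0014, -58.2719, 29.305, 6.997, 0.007, -0.0002], 'eef_pos': [0.2951, 0.6065, 0.2256], 'ee_rot': [0.1098, 1.5691, -1.9139], 'force': [-0.9029, -0.1502, 1.0138], 'moment': [0.0124, 0.0007, -0.0443], 'width': 0.0877965481749119} 0.0188
scene 50.5444830368725 317.5914391449368 236.1735737398592 [[ 0.90459681 -0.42614447  0.01027162 -0.55390547]
 [ 0.26158967  0.57399193  0.77595368 -0.14985858]
 [-0.3365642  -0.69923827  0.63070626 -1.14148144]
 [ 0.          0.          0.          1.        ]] ['pixels', 'vfov', 'cx', 'cy', 'extrinsics']
top 54.40734899982756 321.767043162204 233.33780160897388 [[-0.02878121 -0.9995759  -0.00443532 -0.07195467]
 [ 0.99480624 -0.0290767   0.09754535 -0.6027928 ]
 [-0.09763294 -0.00160481  0.9952212  -1.38051379]
 [ 0.          0.          0.          1.        ]] ['pixels', 'vfov', 'cx', 'cy', 'extrinsics']
wrist 58.359406516306926 320.5343020572326 240.5607430264919 [[-0.43772624 -0.89910651  0.00179418  0.6736733 ]
 [ 0.85987555 -0.41920818 -0.29133923  0.03760048]
 [ 0.26269713 -0.12598406  0.95661812 -0.39078754]
 [ 0.          0.          0.          1.        ]] ['pixels', 'vfov', 'cx', 'cy', 'extrinsics']
```

View pics/scene0.png

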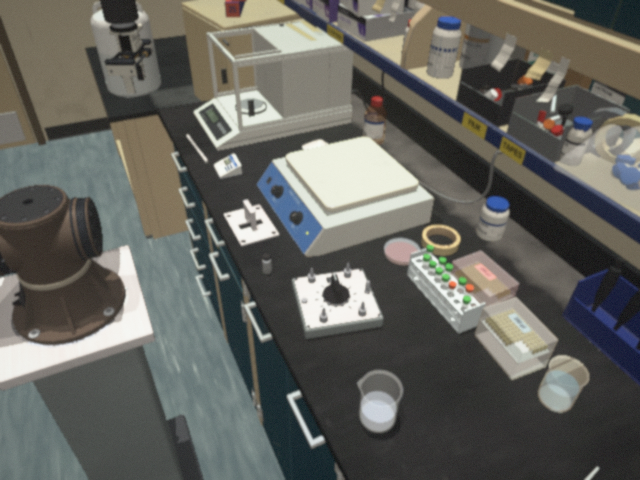

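View pics/top0.png

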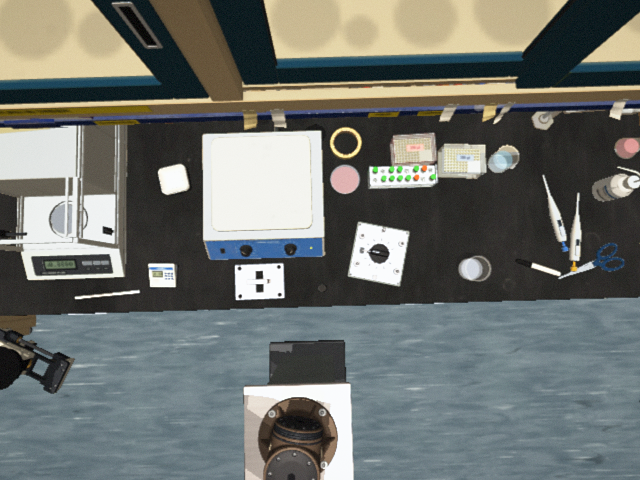

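View pics/wrist0.png

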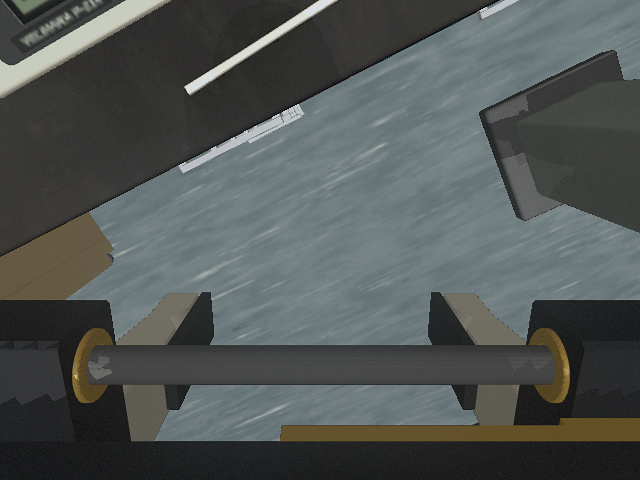

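The scene view shows the valve around (337,300) and the plate at (250,222). In the top view the valve is at (379,253) and the plate at (260,281). I'll enlarge both.

Run:
```python
import cv2
t=cv2.imread("pics/top0.png"); s=cv2.imread("pics/scene0.png")
cv2.imwrite("pics/tz.png",cv2.resize(t[210:310,220:420],None,fx=4,fy=4,interpolation=cv2.INTER_CUBIC))
cv2.imwrite("pics/sz.png",cv2.resize(s[190:340,210:410],None,fx=4,fy=4,interpolation=cv2.INTER_CUBIC))
```

```text
(no output)
```

View pics/tz.png

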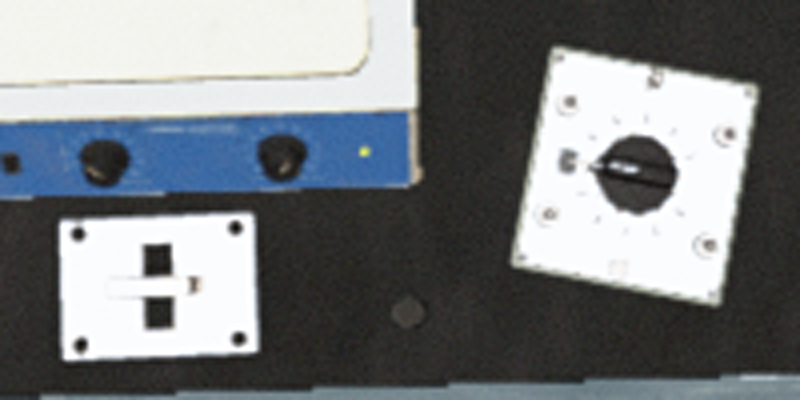

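View pics/sz.png

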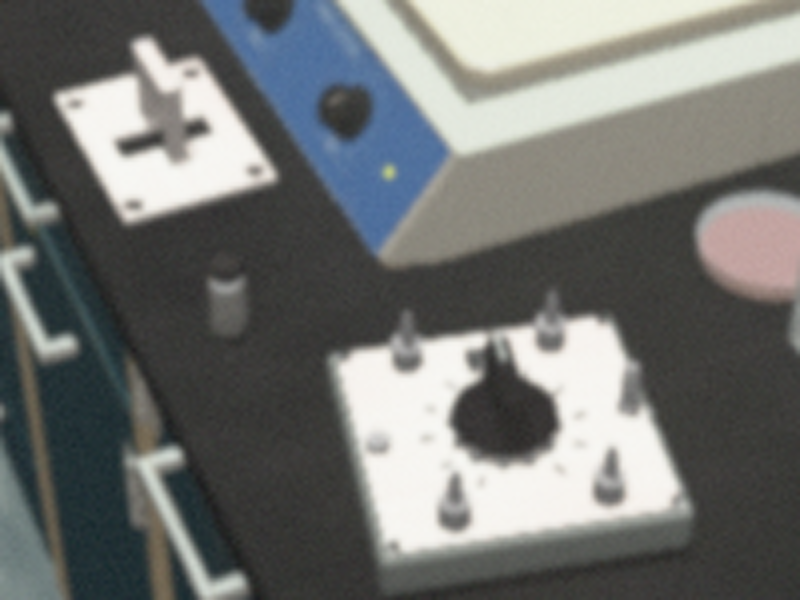

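The nozzle is on the far side of the valve at about (384,229) in the top view, and the plug is on the near side at (374,277). The plunger is on the left at (362,250), and the nose points left toward it. Next I'll measure with contours.

```bash
cat > h.py <<'E'
import numpy as np, cv2
from station import *
def cam(f):
    E=np.array(f["extrinsics"]); F=240/np.tan(np.radians(f["vfov"]/2)); return E,F,f["cx"],f["cy"]
def cast(f,uv,z):
    E,F,cx,cy=cam(f); uv=np.atleast_2d(uv).astype(float)
    d=np.c_[(uv[:,0]-cx)/F,-(uv[:,1]-cy)/F,-np.ones(len(uv))]@E[:3,:3]
    o=-E[:3,:3].T@E[:3,3]
    return (o+d*((z-o[2])/d[:,2])[:,None])[:,:2]
def proj(f,P):
    E,F,cx,cy=cam(f); p=np.atleast_2d(P)@E[:3,:3].T+E[:3,3]
    return np.c_[cx+F*p[:,0]/-p[:,2], cy-F*p[:,1]/-p[:,2]]
def snap(n,name,crop=None,k=1):
    f=grab_frame(n); im=f["pixels"][:,:,::-1].copy()
    g=im if crop is None else im[crop[1]:crop[3],crop[0]:crop[2]]
    cv2.imwrite(f"pics/{name}.png",cv2.resize(g,None,fx=k,fy=k,interpolation=cv2.INTER_CUBIC)); f["im"]=im; return f
E
python3 - <<'E'
from h import *
f=grab_frame("top"); im=f["pixels"]; hsv=cv2.cvtColor(im,cv2.COLOR_RGB2HSV)
m=((hsv[...,2]>140)&(hsv[...,1]<60)).astype(np.uint8)
for nm,(x0,y0,x1,y1),z in(("valve",(342,216,416,292),.034),("plate",(230,260,290,304),.005)):
    mm=np.zeros_like(m); mm[y0:y1,x0:x1]=m[y0:y1,x0:x1]
    c=max(cv2.findContours(mm,0,1)[0],key=cv2.contourArea)
    w=cast(f,c[:,0],z); r=cv2.minAreaRect((w*1000).astype(np.float32)); print(nm,r)
    hl=cv2.findContours(mm,2,1)
    for d in hl[0]:
        a=cv2.contourArea(d); 
        if 2<a<900: M=cv2.moments(d); p=[M['m10']/M['m00'],M['m01']/M['m00']]; print(a,np.round(p,1),(cast(f,p,z)*1000).round(1))
for n,p,z in(("plug",(220+617/4,210+267/4),.04),("noz",(220+655/4,210+74/4),.066),("nose",(220+593/4,210+165/4),.044)): print(n,cast(f,p,z))
E
```

```text
valve ((534.6870727539062, -256.46124267578125), (157.45274353027344, 167.46356201171875), 77.22720336914062)
18.5 [361.4 249.9] [[ 546.7 -206.6]]
324.5 [378.7 253.1] [[ 535.6 -258.2]]
plate ((462.65008544921875, 105.1223373413086), (106.5125732421875, 149.17877197265625), 0.5442292094230652)
12.5 [239.9 295.9] [[419.6 164.6]]
12.5 [279.1 294.1] [[421.3  45.2]]
70.0 [259.  287.5] [[443.1 106.1]]
6.0 [268. 281.] [[462.   78.4]]
70.0 [259.  274.5] [[482.4 105.4]]
14.0 [239. 268.] [[504.  166.2]]
13.5 [278.1 266.3] [[505.7  46.6]]
plug [[ 0.46544628 -0.24139484]]
noz [[ 0.60581997 -0.27213619]]
nose [[ 0.54144327 -0.22613077]]
```

The nose is at +90° in the valve frame and the nozzle is at valve +x. The valve is at about (0.535,-0.257) with yaw -12.8°, so the target is three clicks clockwise. Before reaching for the plate I'll check the hotplate's height, and also work out the tool axes.

Run:
```python
from h import *
from scipy.spatial.transform import Rotation as R
s=get_state(); M=R.from_euler('xyz',s['ee_rot']).as_matrix(); print(M.round(3))
t=grab_frame("top"); c=grab_frame("scene")
def tri(a,b):
    A=[];B=[]
    for f,(u,v) in((t,a),(c,b)):
        E,F,cx,cy=cam(f)
        A+=[E[2,:3]*(u-cx)/F+E[0,:3], E[2,:3]*(v-cy)/F*-1+E[1,:3]]; B+=[-(E[2,3]*(u-cx)/F+E[0,3]), -(E[2,3]*(v-cy)/F*-1+E[1,3])]
    x,r,_,_=np.linalg.lstsq(np.array(A),np.array(B),rcond=None); return x,r
print("blue/white corner",tri((323.5,237.5),(323.5,228.7)))
print("bottom corner",tri((324,255),(306,252)))
print("noz top",tri((384,228.5),(367,281)),)
for p in((204,257),(324,255),(322,287.5)): print(p,cast(t,p,0),cast(t,p,.05))
```

```text
[[-0.     0.899 -0.438]
 [-0.001 -0.438 -0.899]
 [-1.     0.     0.001]]
blue/white corner (array([ 0.58243107, -0.09419587,  0.08947035]), array([2.18836963e-08]))
bottom corner (array([ 0.53541748, -0.09451741,  0.03293098]), array([1.27347485e-06]))
noz top (array([ 0.60458232, -0.27242151,  0.06446826]), array([4.54614606e-06]))
(204, 257) [[0.54091582 0.27422235]] [[0.53818933 0.26145043]]
(324, 255) [[ 0.53636672 -0.09428376]] [[ 0.53379902 -0.09419241]]
(322, 287.5) [[ 0.43750652 -0.08529283]] [[ 0.43838968 -0.08551532]]
```

```bash
python3 -m crank '[[0,0.04,0.045,0.09,0,0,0.45],[0,0.08,0.09,0.18,0,0,0.45],[0,0.12,0.135,0.27,0,0,0.45],[0,0.16,0.18,0.36,0,0,0.45],[0,0.2,0.225,0.45,0,0,0.45],[0,0.24,0.27,0.54,0,0,0.45],[0,0.28,0.315,0.63,0,0,0.45],[0,0.32,0.36,0.72,0,0,0.45],[0,0.36,0.405,0.81,0,0,0.45],[0,0.36,0.405,0.81,0,0,0.45]]' 20
cat >> h.py <<'E'
from scipy.spatial.transform import Rotation as R
def togo(p,zyaw):
    s=get_state(); M=R.from_euler('xyz',s['ee_rot']).as_matrix()
    # target: x down, z at zyaw
    z=np.array([np.cos(zyaw),np.sin(zyaw),0]); x=np.array([0,0,-1.]); T=np.c_[x,np.cross(z,x),z]
    print("t",round(float(s['t']),2),"pos",np.round(s['eef_pos'],4),"zyaw",np.degrees(np.arctan2(M[1,2],M[0,2])).round(2),"w",round(float(s['width']),4),"F",np.round(s['force'],1),"Mz",np.round(s['moment'],2),"q6",np.round(s['q'][5],2))
    if p is not None: print("shift",(M.T@(np.array(p)-s['eef_pos'])).round(4),"rot",R.from_matrix(M.T@T).as_rotvec().round(4))
E
python3 -c "
from h import *
togo([.535,-.257,.2],np.radians(167.2))"
```

```text
t: 1.55
eef_pos: [0.4421, 0.0818, 0.2267]
ee_rot: [2.236, 1.571, -0.605]
force: [-0.1, 1.4, -0.4]
width: 0.0391
t 1.55 pos [0.4421 0.0818 0.2267] zyaw -162.73 w 0.0391 F [-0.1  1.4 -0.4] Mz [ 0.08 -0.01 -0.05] q6 -0.32
shift [0.0267 0.3511 0.0119] rot [ 5.248e-01 -1.000e-04 -1.000e-04]
```

```bash
python3 -m crank '[[0.005,0.05,0.002,0.08,0,0,0.45],[0.01,0.1,0.004,0.16,0,0,0.45],[0.015,0.15,0.006,0.24,0,0,0.45],[0.02,0.2,0.008,0.32,0,0,0.45],[0.025,0.25,0.009,0.4,0,0,0.45],[0.027,0.3,0.01,0.48,0,0,0.45],[0.027,0.351,0.012,0.525,0,0,0.45],[0.027,0.351,0.012,0.525,0,0,0.45],[0.027,0.351,0.012,0.525,0,0,0.45]]' 
python3 -c "
from h import *
togo([.535,-.257,.2],np.radians(167.2))
f=snap('wrist','w1'); E=f['extrinsics']; print(-E[:3,:3].T@E[:3,3])"
```

```text
t: 2.68
eef_pos: [0.5368, -0.2523, 0.1991]
ee_rot: [-0.187, 1.57, 2.738]
force: [0.1, 0.7, 0.5]
width: 0.0397
t 2.67 pos [ 0.5368 -0.2523  0.1991] zyaw 167.59 w 0.0397 F [0.1 0.7 0.5] Mz [ 0.1  -0.09 -0.03] q6 -0.11
shift [-0.0009  0.005   0.0008] rot [0.0068 0.0008 0.0001]
[ 0.51895733 -0.32948943  0.3569649 ]
```

View pics/w1.png

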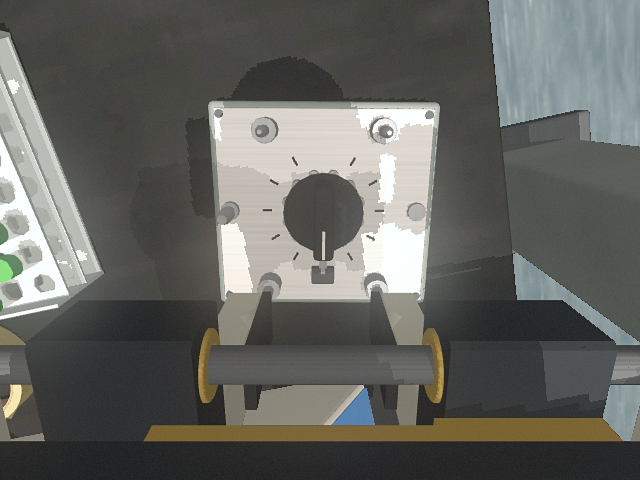

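The wrist view shows the dial disc centred near (323,211), with the nose and white line pointing down at the plunger (322,274). The tall nozzle is on the left (228,212), the flat plug on the right (416,212). I'll refine the valve pose from this view.

Run:
```python
from h import *
f=grab_frame("wrist"); im=f["pixels"]; hsv=cv2.cvtColor(im,cv2.COLOR_RGB2HSV); g=im.max(2)
m=((g<95)).astype(np.uint8)[100:262,225:415]; 
n,l,st,ce=cv2.connectedComponentsWithStats(m); k=[i for i in range(1,n) if st[i,4]>3000 and abs(ce[i][0]-98)<30]
for i in k:
    c=max(cv2.findContours((l==i).astype(np.uint8),0,1)[0],key=cv2.contourArea)[:,0]+[225,100]
    up=c[c[:,1]<235]; print(st[i],ce[i]+[225,100],"ell",cv2.minEnclosingCircle(c), cv2.fitEllipse(up), cast(f,cv2.fitEllipse(up)[0],.046))
cv2.imwrite("pics/w1z.png",cv2.resize(im[90:310,195:445,::-1],None,fx=3,fy=2.7,interpolation=cv2.INTER_CUBIC)[:600])
b=((g>100)).astype(np.uint8); b[295:]=0; b[:, :205]=0; b[:,445:]=0
c=max(cv2.findContours(b,0,1)[0],key=cv2.contourArea)[:,0]
w=cast(f,c,.034)*1000; print(cv2.minAreaRect(w.astype(np.float32)))
for nm,p,z in(("plug",(416,212),.04),("corner TL",(209.5,102),.034),("TR",(439,102),.034),("nose",(323,264),.044)): print(nm,cast(f,p,z))
```

```text
[  59   72   79   88 4951] [322.90103009 212.15814987] ell ((323.0, 215.7816162109375), 43.781700134277344) ((322.8736267089844, 206.39862060546875), (65.84586334228516, 80.89292907714844), 89.6433334350586) [[ 0.53172618 -0.26191801]]
((525.7838134765625, -260.2576904296875), (150.6915740966797, 179.7030029296875), 77.6023178100586)
plug [[ 0.46408749 -0.24128414]]
corner TL [[ 0.59525238 -0.35126736]]
TR [[ 0.43475516 -0.31603846]]
nose [[ 0.54140743 -0.21696273]]
```

View pics/w1z.png

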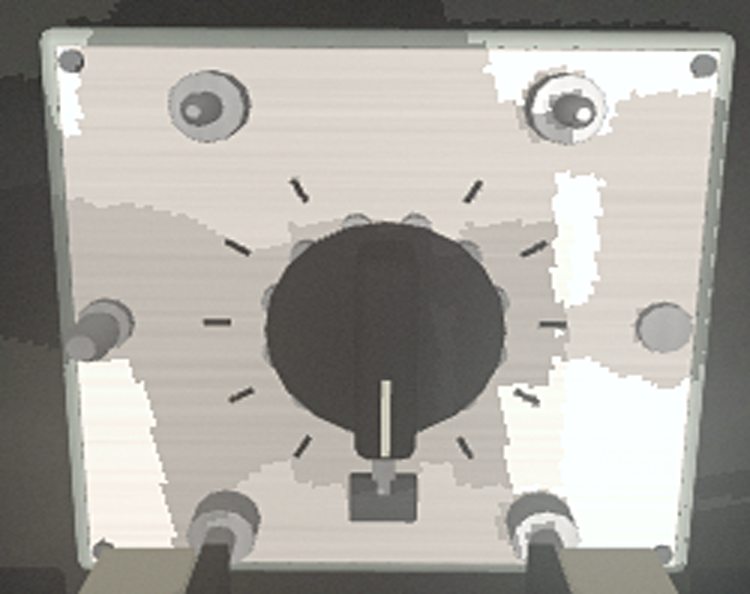

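Run:
```python
from h import *
f=grab_frame("wrist")
P=lambda a:np.array(a,float)/[3,2.7]+[195,90]
T=cast(f,P([(217,322),(553,324),(300,190),(465,447),(473,191),(302,447),(237,247),(526,397),(534,249),(241,395)]),.034)*1000
C=(T[::2]+T[1::2])/2; print(C.round(1),C.mean(0)); d=T[0]-T[1]; print("yaw",np.degrees(np.arctan2(d[1],d[0])),np.hypot(*(T-C.mean(0)).T))
S=cast(f,P([(209,106),(566,107)]),.05)*1000; d=S[0]-S[1]; print("shoulders",S,np.hypot(*d),np.degrees(np.arctan2(d[1],d[0])))
y=np.radians(-12.6); 
# shoulders at valve (+42,-60),(-42,-60)
print("centre from sh",S.mean(0)-np.array([-np.sin(y),np.cos(y)])*-60)
p=cast(f,P([(664,327)]),.04)*1000; print("from plug",p+71*np.array([np.cos(y),np.sin(y)]))
```

```text
[[ 532.5 -256.5]
 [ 532.5 -256.6]
 [ 532.6 -256.5]
 [ 532.8 -256.4]
 [ 532.6 -256.4]] [ 532.60204457 -256.50467353]
yaw -12.743086773786963 [43.05651489 43.18263047 43.08767051 42.98291488 43.20354447 43.25577668
 43.15285974 43.0123597  43.12536582 43.20575203]
shoulders [[ 559.51610577 -324.51150158]
 [ 478.96871441 -306.61693329]] 82.5111982035784 -12.525518703678353
centre from sh [ 532.33100457 -257.00921172]
from plug [[ 533.09968542 -257.19120883]]
```

```bash
python3 -c "
from h import *
togo([.5328,-.2567,.052],np.radians(167.3))"
```

```text
t 2.83 pos [ 0.5369 -0.2517  0.1999] zyaw 167.67 w 0.0395 F [ 0.4 -0.5 -0.1] Mz [ 0.1  -0.09 -0.02] q6 -0.11
shift [0.1478 0.0058 0.003 ] rot [ 0.0065 -0.0004  0.0001]
```

```bash
python3 -m crank '[[0.03,0.006,0.003,0.006,0,0,0.45],[0.06,0.006,0.003,0.006,0,0,0.45],[0.09,0.006,0.003,0.006,0,0,0.45],[0.12,0.006,0.003,0.006,0,0,0.45],[0.14,0.006,0.003,0.006,0,0,0.45],[0.148,0.006,0.003,0.006,0,0,0.45],[0.148,0.006,0.003,0.006,0,0,0.45]]' 
python3 -c "
from h import *
togo([.5328,-.2567,.052],np.radians(167.3))
f=snap('wrist','w2')"
```

```text
t: 3.7
eef_pos: [0.5328, -0.2575, 0.0518]
ee_rot: [0.686, 1.571, -2.677]
force: [-0.2, -0.1, 0.7]
width: 0.0395
t 3.7 pos [ 0.5328 -0.2575  0.0518] zyaw 167.29 w 0.0395 F [-0.2 -0.1  0.7] Mz [ 0.07 -0.12  0.03] q6 -0.1
shift [-0.0002 -0.0008  0.0001] rot [-0.0002  0.0001 -0.0001]
```

View pics/w2.png

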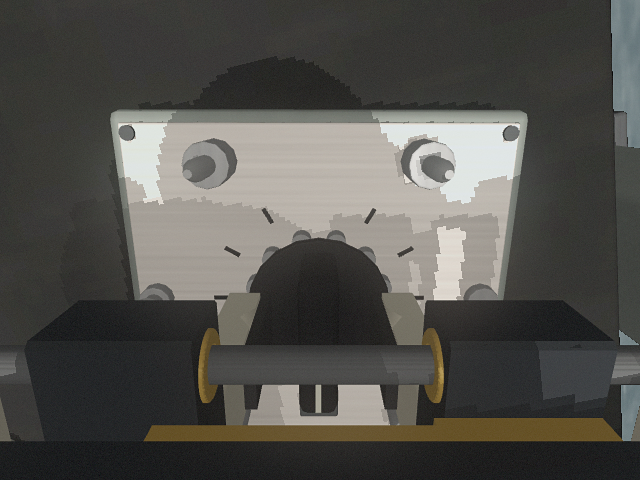

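The bar (x≈318, nose end at (319,400)) sits centred between the open fingers. I'll close on it.

```bash
python3 -m crank '[[0,0,0,0,0,0,0],[0,0,0,0,0,0,0],[0,0,0,0,0,0,0],[0,0,0,0,0,0,0],[0,0,0,0,0,0,0]]' 40
python3 -m crank '[[0,0,0,0.1,0,0,0],[0,0,0,0.2,0,0,0],[0,0,0,0.3,0,0,0],[0,0,0,0.4,0,0,0],[0,0,0,0.524,0,0,0],[0,0,0,0.524,0,0,0],[0,0,0,0.524,0,0,0]]'
python3 -c "
from h import *
togo([.5328,-.2567,.052],np.radians(137.3))"
```

```text
t: 4.38
eef_pos: [0.5335, -0.2583, 0.052]
ee_rot: [3.073, 1.569, -0.292]
force: [2.4, -1.9, 1.4]
width: 0.0138
t: 5.25
eef_pos: [0.5329, -0.258, 0.052]
ee_rot: [-2.577, 1.57, -0.18]
force: [0.6, 1.6, 6.3]
width: 0.0139
t 5.25 pos [ 0.5329 -0.258   0.052 ] zyaw 137.37 w 0.0139 F [0.6 1.6 6.3] Mz [ 0.75 -0.39 -0.03] q6 -0.62
shift [-0.     -0.0009  0.001 ] rot [ 0.0013 -0.0006  0.0004]
```

```bash
python3 -m crank '[[0,0,0,0.1,0,0,0],[0,0,0,0.2,0,0,0],[0,0,0,0.3,0,0,0],[0,0,0,0.4,0,0,0],[0,0,0,0.524,0,0,0],[0,0,0,0.524,0,0,0],[0,0,0,0.524,0,0,0]]'
python3 -m crank '[[0,0,0,0.1,0,0,0],[0,0,0,0.2,0,0,0],[0,0,0,0.3,0,0,0],[0,0,0,0.4,0,0,0],[0,0,0,0.524,0,0,0],[0,0,0,0.524,0,0,0],[0,0,0,0.524,0,0,0]]'
python3 -c "
from h import *
togo([.5328,-.2567,.052],np.radians(77.3))
f=snap('wrist','w3')"
```

```text
t: 6.12
eef_pos: [0.5326, -0.2576, 0.052]
ee_rot: [-0.745, 1.57, 1.128]
force: [-0.7, 4.3, 7.3]
width: 0.0138
t: 7.0
eef_pos: [0.5326, -0.257, 0.052]
ee_rot: [-0.012, 1.57, 1.338]
force: [0.3, 8.1, 8.6]
width: 0.0137
t 7.0 pos [ 0.5326 -0.257   0.052 ] zyaw 77.32 w 0.0137 F [0.3 8.1 8.6] Mz [ 3.14 -0.06  0.01] q6 -1.67
shift [-0.     -0.0001  0.0003] rot [0.0004 0.0011 0.    ]
```

View pics/w3.png

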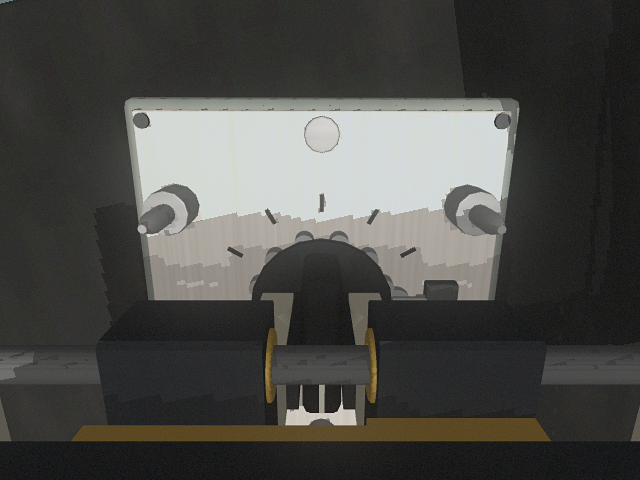

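The dial has turned 90°. The plug is at the top of the picture (322,133), so the nose at the bottom points at the nozzle. I'll release, rise and check.

```bash
python3 -m crank '[[0,0,0,0,0,0,0.45],[0,0,0,0,0,0,0.45],[0,0,0,0,0,0,0.45],[-0.04,0,0,0,0,0,0.45],[-0.08,0,0,0,0,0,0.45],[-0.12,0,0,0,0,0,0.45],[-0.15,0,0,0,0,0,0.45],[-0.15,0,0,0,0,0,0.45]]'
python3 -c "
from h import *
togo([.463,.1055,.2],np.radians(0.9))
togo([.463,.1055,.2],np.radians(180.9))
f=snap('wrist','w4')"
```

```text
t: 8.05
eef_pos: [0.5338, -0.2586, 0.2043]
ee_rot: [-1.596, 1.566, -0.248]
force: [-0.2, 0.8, -0.4]
width: 0.0395
t 8.05 pos [ 0.5338 -0.2586  0.2043] zyaw 77.18 w 0.0395 F [-0.2  0.8 -0.4] Mz [ 0.06 -0.18  0.01] q6 -1.67
shift [0.0035 0.1498 0.3393] rot [1.3313 0.003  0.004 ]
t 8.05 pos [ 0.5338 -0.2586  0.2043] zyaw 77.18 w 0.0395 F [-0.2  0.8 -0.4] Mz [ 0.06 -0.18  0.01] q6 -1.67
shift [0.0035 0.1498 0.3393] rot [-1.8103 -0.0043  0.0032]
```

View pics/w4.png

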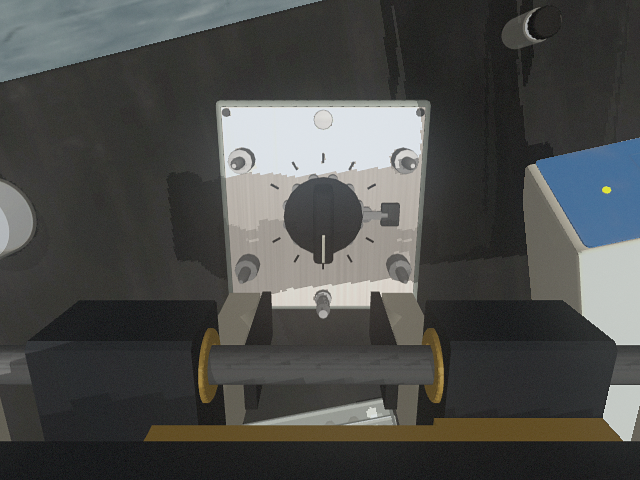

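The nose (323,260) points straight at the nozzle (322,303), with the plug opposite at (323,119). I'll re-measure the valve centre from this rotated view to average out bias.

```bash
python3 - <<'E'
from h import *
f=snap("wrist","w4z",(205,90,445,315),3.3)
f2=snap("top","t2z",(340,210,420,300),6)
E
python3 -c "
import cv2;i=cv2.imread('pics/w4z.png');print(i.shape);cv2.imwrite('pics/w4z.png',cv2.resize(i,(720,600)))"
```

```text
(742, 792, 3)
```

View pics/w4z.png

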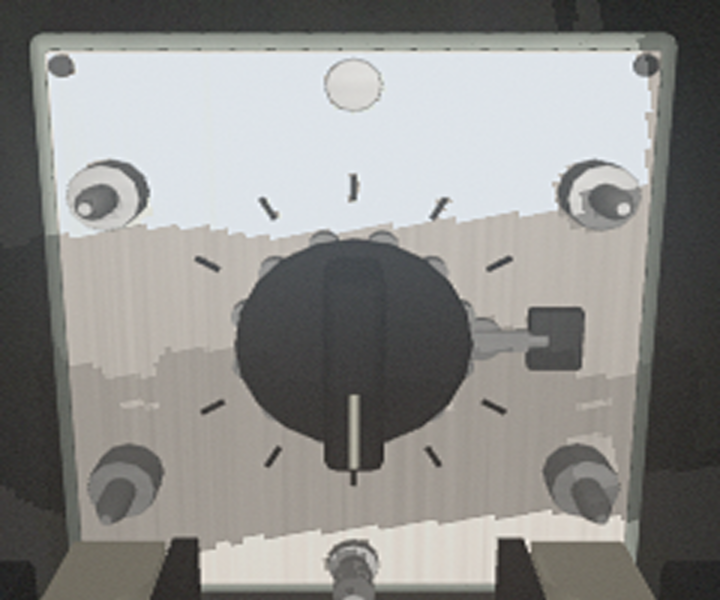

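View pics/t2z.png

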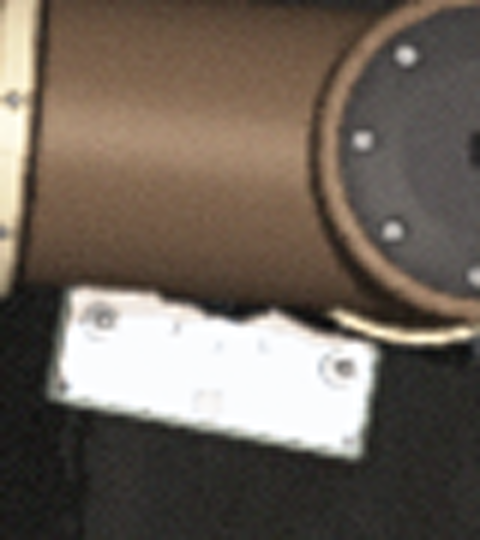

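Run:
```python
from h import *
f=grab_frame("wrist"); print(get_state()['t'])
P=lambda a:np.array(a,float)/[3,600/225]+[205,90]
T=cast(f,P([(353,187),(353,478),(268,209),(433,457),(439,209),(273,457),(207,264),(494,407),(499,264),(213,407)]),.034)*1000
C=(T[::2]+T[1::2])/2; print(C.round(1),C.mean(0)); d=T[1]-T[0]; print("yaw",np.degrees(np.arctan2(d[1],d[0])),np.hypot(*(T-C.mean(0)).T).round(1))
L=cast(f,P([(354,395),(354,468)]),.08)*1000; d=L[1]-L[0]; print("bar line",np.degrees(np.arctan2(d[1],d[0])))
```

```text
8.25
[[ 531.4 -256.4]
 [ 531.1 -256.3]
 [ 531.2 -256.3]
 [ 531.1 -256.3]
 [ 531.1 -256.3]] [ 531.18432134 -256.32253091]
yaw -12.782706571875737 [43.2 43.7 42.8 42.7 42.8 42.7 42.9 42.8 42.7 42.6]
bar line -12.769844707940846
```

The bar line is at -12.77°, matching the valve's -12.78°, so the dial is in its click at 0. Now to the plate.

```bash
python3 -m crank '[[0.003,0.015,0.034,-0.18,0,0,0.6],[0.003,0.03,0.068,-0.36,0,0,0.6],[0.003,0.045,0.102,-0.54,0,0,0.6],[0.003,0.06,0.136,-0.72,0,0,0.6],[0.003,0.075,0.17,-0.9,0,0,0.6],[0.003,0.09,0.204,-1.08,0,0,0.6],[0.003,0.105,0.238,-1.26,0,0,0.6],[0.003,0.12,0.272,-1.44,0,0,0.6],[0.003,0.135,0.305,-1.62,0,0,0.6],[0.003,0.15,0.339,-1.8,0,0,0.6]]'
python3 -m crank '[[0,0,0,0,0,0,0.6],[0,0,0,0,0,0,0.6],[0,0,0,0,0,0,0.6]]'
python3 -c "
from h import *
togo([.463,.1055,.2],np.radians(180.9))
f=snap('wrist','w5')"
```

```text
t: 9.5
eef_pos: [0.4609, 0.1066, 0.1976]
ee_rot: [0.585, 1.569, -2.546]
force: [0.7, -0.1, 0.4]
width: 0.053
t: 9.88
eef_pos: [0.4616, 0.105, 0.1982]
ee_rot: [0.635, 1.57, -2.503]
force: [0.4, 0.7, 0.3]
width: 0.0527
t 9.88 pos [0.4616 0.105  0.1982] zyaw -179.82 w 0.0527 F [0.4 0.7 0.3] Mz [ 0.11 -0.03  0.07] q6 -0.64
shift [-0.0018 -0.0005 -0.0014] rot [-0.0125  0.0007 -0.0005]
```

View pics/w5.png

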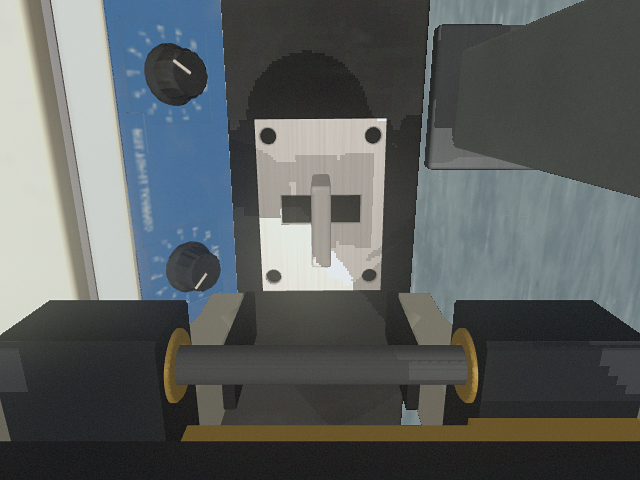

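The wrist view shows the plate's holes at (268,136), (373,136), (274,276) and (369,275), with the handle at (321,220). I'll compute the plate pose from the hole centroids.

Run:
```python
from h import *
f=grab_frame("wrist"); g=f["pixels"].max(2)
H=[]
for (u,v) in((268,136),(373,136),(274,276),(369,275)):
    r=12; w=255-cv2.GaussianBlur(g,(3,3),0)[v-r:v+r+1,u-r:u+r+1].astype(float)
    m=(w>255-90).astype(np.uint8); n,l,st,ce=cv2.connectedComponentsWithStats(m); i=l[r,r]; print(i,st[i],ce[i]+[u-r,v-r]); H.append(ce[i]+[u-r,v-r])
W=cast(f,H,.0045)*1000; print(W.round(1)); c=W.mean(0); print("centre",c)
for a,b in((0,1),(2,3),(0,2),(1,3)): d=W[a]-W[b]; print(np.hypot(*d).round(1),np.degrees(np.arctan2(d[1],d[0])))
# handle top outline
m=(np.abs(f["pixels"].astype(int)-f["pixels"][200,321].astype(int)).max(2)<14)
print(cast(f,[(321,180),(321,262),(311,220),(331,220)],.064))
```

```text
1 [  5   4  15  16 188] [267.83510638 135.62234043]
1 [  5   3  15  16 183] [372.85245902 134.91803279]
1 [ 6  7 12 10 94] [273.58510638 275.53191489]
1 [  6   7  13  11 115] [369.03478261 274.79130435]
[[502.6  45.8]
 [419.   45. ]
 [501.5 165.1]
 [417.8 164.2]]
centre [460.2331513  104.99532623]
83.6 0.5413420913879099
83.7 0.6257995833949284
119.3 -89.45152802501305
119.2 -89.41013414495679
[[0.46032835 0.07174021]
 [0.46013328 0.13102493]
 [0.46723854 0.09983253]
 [0.4532331  0.09979413]]
```

```bash
python3 -c "
from h import *
togo([.4598,.1054,.037],np.radians(180.58))"
```

```text
t 9.97 pos [0.4618 0.1051 0.1984] zyaw -179.82 w 0.0526 F [-0.5 -0.3  0.5] Mz [ 0.07 -0.06 -0.05] q6 -0.64
shift [ 0.1614 -0.0004  0.0019] rot [-0.0069  0.0004 -0.0002]
```

```bash
python3 -m crank '[[0.03,0,0.002,-0.007,0,0,0.6],[0.06,0,0.002,-0.007,0,0,0.6],[0.09,0,0.002,-0.007,0,0,0.6],[0.12,0,0.002,-0.007,0,0,0.6],[0.145,0,0.002,-0.007,0,0,0.6],[0.161,0,0.002,-0.007,0,0,0.6],[0.161,0,0.002,-0.007,0,0,0.6],[0.161,0,0.002,-0.007,0,0,0.6]]'
python3 -c "
from h import *
togo([.4598,.1054,.037],np.radians(180.58))"
python3 -m crank '[[0,0,0,0,0,0,0],[0,0,0,0,0,0,0],[0,0,0,0,0,0,0],[0,0,0,0,0,0,0],[0,0,0,0,0,0,0],[0,0,0,0,0,0,0]]' 40
python3 -c "
from h import *
togo([.4598,.1054,.037],np.radians(180.58))
snap('wrist','w6');snap('scene','s6',(190,150,350,270),5)"
```

```text
t: 10.98
eef_pos: [0.4602, 0.1057, 0.0381]
ee_rot: [-2.818, 1.57, 0.335]
force: [0.4, -0.1, 0.2]
width: 0.0527
t 10.97 pos [0.4602 0.1057 0.0381] zyaw -179.34 w 0.0527 F [ 0.4 -0.1  0.2] Mz [ 0.08 -0.12 -0.01] q6 -0.63
shift [0.0011 0.0003 0.0004] rot [ 0.0014 -0.0006  0.0002]
t: 11.72
eef_pos: [0.4599, 0.1059, 0.0377]
ee_rot: [-2.755, 1.57, 0.399]
force: [0.0, 1.4, 1.5]
width: 0.0136
t 11.72 pos [0.4599 0.1059 0.0377] zyaw -179.3 w 0.0136 F [0.  1.4 1.5] Mz [0.21 0.05 0.02] q6 -0.63
shift [0.0007 0.0005 0.0001] rot [ 0.0021 -0.0003  0.0001]
```

View pics/w6.png

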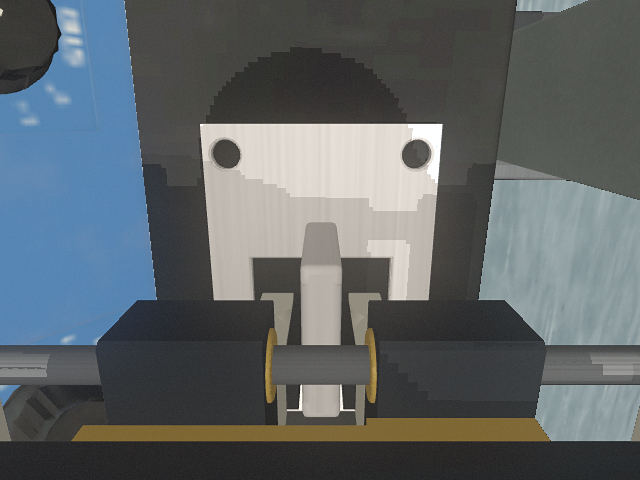

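View pics/s6.png

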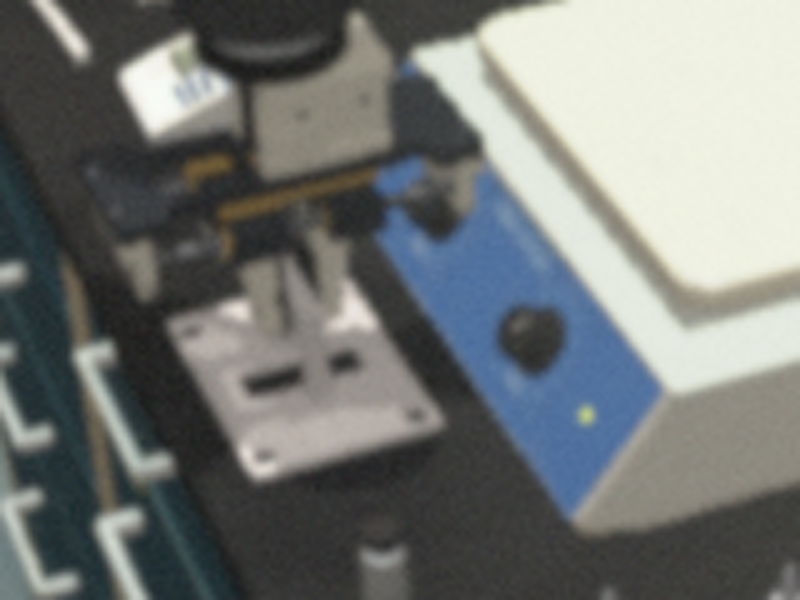

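The handle is held between the pads, with the plate's two holes visible at (227,153) and (416,153). I'll lift and check it stays level.

```bash
python3 -m crank '[[-0.01,0,0,0,0,0,0],[-0.03,0,0,0,0,0,0],[-0.06,0,0,0,0,0,0],[-0.09,0,0,0,0,0,0],[-0.12,0,0,0,0,0,0],[-0.14,0,0,0,0,0,0],[-0.14,0,0,0,0,0,0],[-0.14,0,0,0,0,0,0]]'
python3 - <<'E'
from h import *
togo([.532,-.2557,.178],np.radians(167.23))
f=snap('wrist','w7'); g=f["im"].max(2); s=get_state(); M=R.from_euler('xyz',s['ee_rot']).as_matrix(); p=np.array(s['eef_pos'])
H=[]
for (u,v) in((227,153),(416,153)):
    r=20; m=(cv2.GaussianBlur(g,(3,3),0)[v-r:v+r+1,u-r:u+r+1]<110).astype(np.uint8); n,l,st,ce=cv2.connectedComponentsWithStats(m); i=l[r,r]; print(st[i],ce[i]+[u-r,v-r]); H.append(ce[i]+[u-r,v-r])
W=cast(f,H,p[2]-.0377+.0045); d=W[0]-W[1]; a=np.arctan2(d[1],d[0]); print("dist",np.hypot(*d),"plate yaw",np.degrees(a))
c=W.mean(0)+60e-3*np.array([-np.sin(a),np.cos(a)]); print("centre",c,"rel tcp world",c-p[:2],"tool",(M.T@np.r_[c-p[:2],0]).round(4))
E
```

```text
t: 12.82
eef_pos: [0.459, 0.1055, 0.1769]
ee_rot: [0.183, 1.57, -2.947]
force: [-0.9, 0.0, -1.8]
width: 0.0138
t 12.82 pos [0.459  0.1055 0.1769] zyaw -179.33 w 0.0138 F [-0.9  0.  -1.8] Mz [ 0.05  0.   -0.01] q6 -0.63
shift [-0.0011  0.362  -0.0688] rot [ 0.2346  0.0011 -0.0003]
[ 13   6  20  29 482] [228.63692946 153.54979253]
[  6   7  22  28 493] [413.15618661 153.56997972]
dist 0.08088304192101656 plate yaw 0.6446276546918192
centre [0.45778849 0.10486389] rel tcp world [-0.00117265 -0.00055298] tool [0.     0.0005 0.0012]
```

View pics/w7.png

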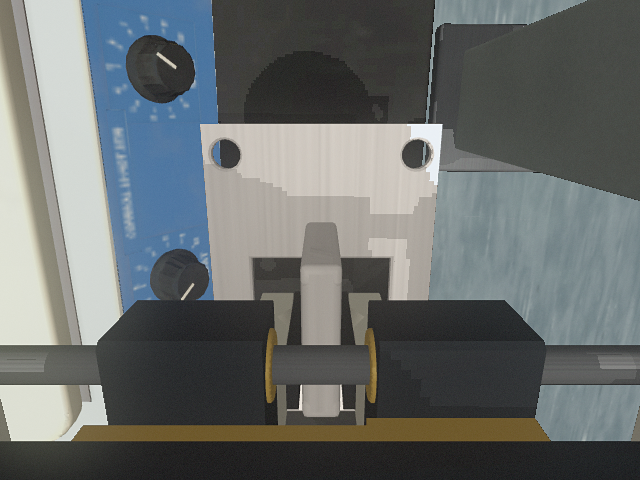

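The plate is stable in the grip, with the hole positions unchanged. I'll carry it over the valve.

```bash
python3 -m crank '[[0,0.02,-0.004,0.01,0,0,0],[0,0.06,-0.011,0.04,0,0,0],[0,0.1,-0.019,0.065,0,0,0],[0,0.145,-0.028,0.095,0,0,0],[0,0.19,-0.036,0.125,0,0,0],[0,0.235,-0.045,0.15,0,0,0],[0,0.28,-0.053,0.18,0,0,0],[0,0.32,-0.061,0.21,0,0,0],[0,0.35,-0.067,0.23,0,0,0],[0,0.362,-0.069,0.235,0,0,0]]'
python3 -m crank '[[0,0,0,0,0,0,0],[0,0,0,0,0,0,0],[0,0,0,0,0,0,0],[0,0,0,0,0,0,0]]'
python3 - <<'E'
from h import *
togo([.532,-.2557,.13],np.radians(167.23))
f=snap('wrist','w8'); snap('scene','s8',(260,200,420,320),5)
E
```

```text
t: 14.12
eef_pos: [0.5325, -0.2567, 0.1758]
ee_rot: [0.074, 1.568, 2.991]
force: [-0.6, 0.1, -1.5]
width: 0.0137
t: 14.62
eef_pos: [0.5332, -0.2547, 0.1778]
ee_rot: [-2.926, 1.57, -0.006]
force: [0.1, -0.2, -1.1]
width: 0.0136
t 14.62 pos [ 0.5332 -0.2547  0.1778] zyaw 167.28 w 0.0136 F [ 0.1 -0.2 -1.1] Mz [ 0.01 -0.05 -0.08] q6 -0.11
shift [0.0478 0.0012 0.0009] rot [ 0.0009 -0.0004  0.0001]
```

View pics/w8.png

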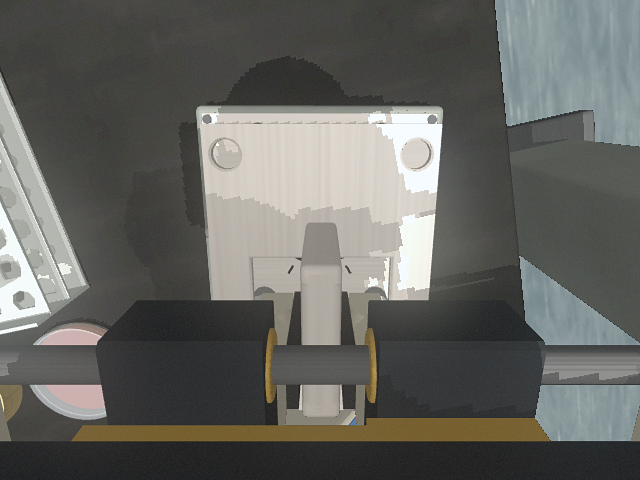

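View pics/s8.png

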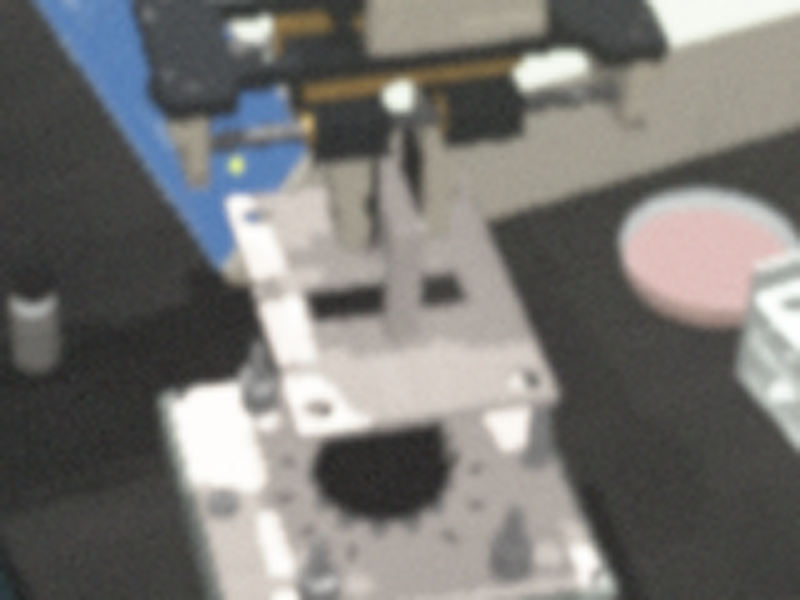

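```bash
python3 -m crank '[[0.015,0.001,0.001,0,0,0,0],[0.03,0.001,0.001,0,0,0,0],[0.045,0.001,0.001,0,0,0,0],[0.057,0.001,0.001,0,0,0,0],[0.061,0.001,0.001,0,0,0,0],[0.061,0.001,0.001,0,0,0,0],[0.061,0.001,0.001,0,0,0,0],[0.061,0.001,0.001,0,0,0,0]]'
python3 - <<'E'
from h import *
togo([.532,-.2557,.1],np.radians(167.23))
f=snap('wrist','w9'); cv2.imwrite('pics/w9z.png',cv2.resize(f['im'][90:310,190:450],None,fx=3,fy=2.7,interpolation=cv2.INTER_CUBIC))
snap('scene','s9',(280,230,400,320),6.6)
print(proj(f,[.532+.042*np.cos(-.2229)-.06*np.sin(.2229), -.2557+.042*np.sin(-.2229)-.06*np.cos(.2229),.072]),proj(f,[.532-.042*np.cos(-.2229)-.06*np.sin(.2229), -.2557-.042*np.sin(-.2229)-.06*np.cos(.2229),.072]))
E
```

```text
t: 15.72
eef_pos: [0.5322, -0.2562, 0.1171]
ee_rot: [-3.104, 1.57, -0.185]
force: [-0.5, 0.8, -1.3]
width: 0.0136
t 15.72 pos [ 0.5322 -0.2562  0.1171] zyaw 167.23 w 0.0136 F [-0.5  0.8 -1.3] Mz [ 0.06 -0.08 -0.  ] q6 -0.11
shift [ 0.0171 -0.0004  0.0003] rot [-0.0001 -0.001   0.    ]
[[228.73625529 153.89978892]] [[409.35207853 153.87110064]]
```

View pics/w9z.png

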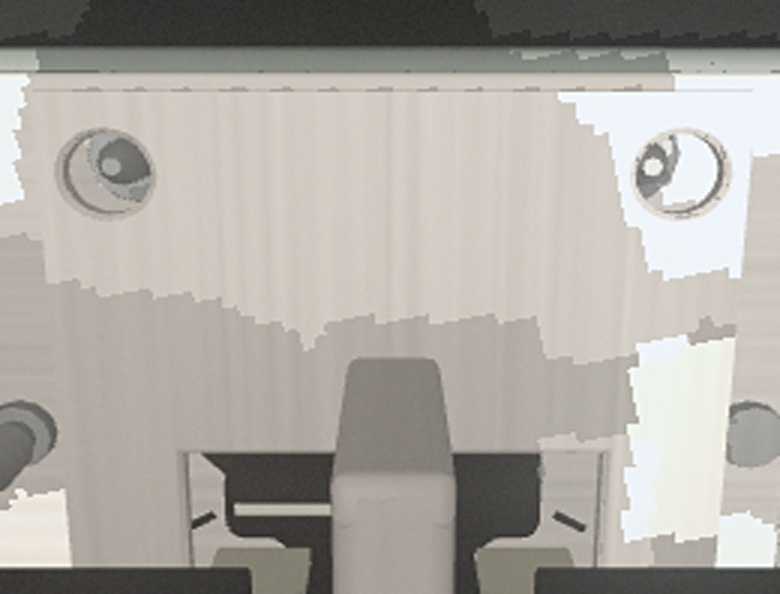

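View pics/s9.png

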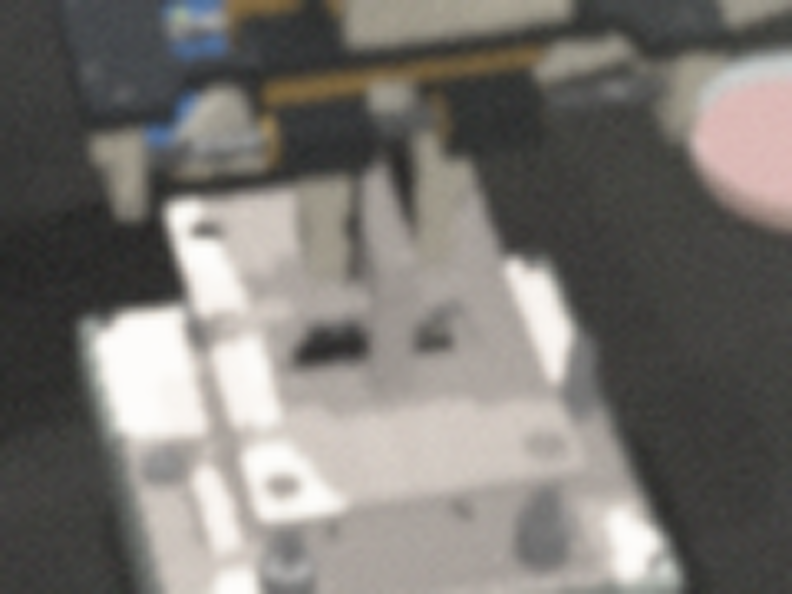

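The pin tips show through the holes. Left hole centre is at (106,173) zoomed with its tip at (111,166). Right hole centre is at (682,173) with its tip at (653,167). I'll compare them in world coordinates.

Run:
```python
from h import *
f=grab_frame("wrist"); s=get_state(); M=R.from_euler('xyz',s['ee_rot']).as_matrix()
P=lambda a:np.array(a,float)/[3,2.7]+[190,90]
z=s['eef_pos'][2]-.0377+.005
H=cast(f,P([(106,173),(682,173)]),z); T=cast(f,P([(111,166),(653,167)]),.072)
print(np.hypot(*(H[0]-H[1])),np.hypot(*(T[0]-T[1])))
for n,W in(("hole",H),("tip",T)): d=W[0]-W[1]; print(n,W.mean(0),np.degrees(np.arctan2(d[1],d[0])))
print("tool shift tip-hole",(M.T@np.r_[T.mean(0)-H.mean(0),0]).round(4))
```

```text
0.08387086620869737 0.08383781492211617
hole [ 0.51732228 -0.31503211] -12.783489668968993
tip [ 0.51912879 -0.31535649] -12.899107252846049
tool shift tip-hole [ 0.     -0.0001 -0.0018]
```

Spacing and yaw match, but the plate must go 1.8 mm toward valve +x (tool -z). I'll correct and descend slowly, watching the force.

```bash
python3 -m crank '[[0,0,-0.0018,0,0,0,0],[0,0,-0.0018,0,0,0,0],[0.004,0,-0.0018,0,0,0,0],[0.008,0,-0.0018,0,0,0,0],[0.012,0,-0.0018,0,0,0,0],[0.012,0,-0.0018,0,0,0,0],[0.012,0,-0.0018,0,0,0,0]]'
python3 - <<'E'
from h import *
togo([.532,-.2557,.088],np.radians(167.23))
f=snap('wrist','w10'); cv2.imwrite('pics/w10z.png',cv2.resize(f['im'][90:310,190:450],None,fx=3,fy=2.7,interpolation=cv2.INTER_CUBIC))
E
```

```text
t: 16.75
eef_pos: [0.5337, -0.2565, 0.1046]
ee_rot: [1.259, 1.571, -2.106]
force: [0.4, 0.4, -1.5]
width: 0.0134
t 16.75 pos [ 0.5337 -0.2565  0.1046] zyaw 167.23 w 0.0134 F [ 0.4  0.4 -1.5] Mz [ 0.02 -0.08 -0.03] q6 -0.1
shift [ 0.0166 -0.0004  0.0018] rot [-0.0001  0.     -0.0001]
```

View pics/w10z.png

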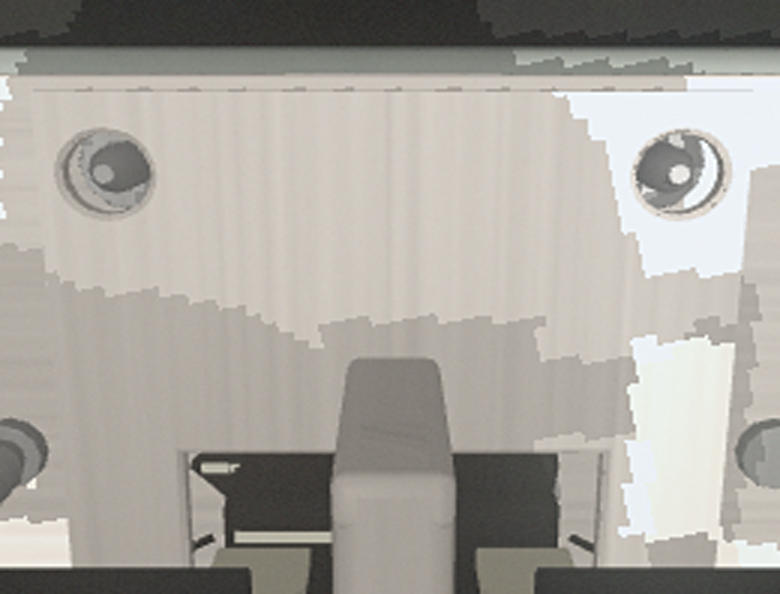

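The pin tips are now centred in the holes, within about 0.5 mm. Continuing down.

```bash
python3 -m crank '[[0.004,0,0,0,0,0,0],[0.008,0,0,0,0,0,0],[0.011,0,0,0,0,0,0],[0.013,0,0,0,0,0,0],[0.015,0,0,0,0,0,0],[0.015,0,0,0,0,0,0]]'
python3 -c "
from h import *
togo([.532,-.2557,.0877],np.radians(167.23))"
```

```text
t: 17.55
eef_pos: [0.5335, -0.2565, 0.0894]
ee_rot: [0.018, 1.57, 2.937]
force: [-0.5, -0.2, -1.0]
width: 0.0139
t 17.55 pos [ 0.5335 -0.2565  0.0894] zyaw 167.22 w 0.0139 F [-0.5 -0.2 -1. ] Mz [ 0.08  0.01 -0.01] q6 -0.1
shift [ 0.0017 -0.0004  0.0016] rot [-0.0002  0.0003 -0.    ]
```

```bash
python3 -m crank '[[0.001,0,0,0,0,0,0],[0.002,0,0,0,0,0,0],[0.0025,0,0,0,0,0,0],[0.0025,0,0,0,0,0,0]]'
python3 -c "
from h import *
togo([.532,-.2557,.0877],np.radians(167.23))
f=snap('wrist','w11'); cv2.imwrite('pics/w11z.png',cv2.resize(f['im'][90:310,190:450],None,fx=3,fy=2.7,interpolation=cv2.INTER_CUBIC))"
```

```text
t: 18.05
eef_pos: [0.5337, -0.2565, 0.0877]
ee_rot: [2.883, 1.57, -0.481]
force: [-2.4, 1.2, 5.7]
width: 0.014
t 18.05 pos [ 0.5337 -0.2565  0.0877] zyaw 167.24 w 0.014 F [-2.4  1.2  5.7] Mz [ 0.71  0.74 -0.  ] q6 -0.1
shift [ 0.     -0.0004  0.0019] rot [ 0.0001 -0.0005 -0.0001]
```

View pics/w11z.png

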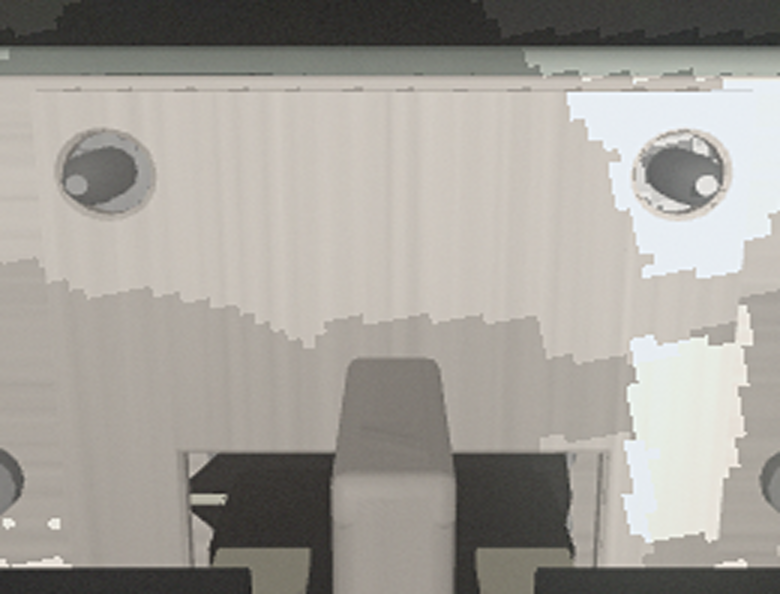

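The plate is on the shoulders: vertical force went from -1 to +5.7 N, at exactly the predicted height. The pins rise through both visible holes. I'll let go and rise.

```bash
python3 -m crank '[[0,0,0,0,0,0,0.45],[0,0,0,0,0,0,0.45],[0,0,0,0,0,0,0.45],[0,0,0,0,0,0,0.45],[-0.02,0,0,0,0,0,0.45],[-0.05,0,0,0,0,0,0.45],[-0.09,0,0,0,0,0,0.45],[-0.13,0,0,0,0,0,0.45],[-0.13,0,0,0,0,0,0.45]]'
python3 -m crank '[[0,-0.04,0,0,0,0,0.45],[0,-0.08,0,0,0,0,0.45],[0,-0.12,0,0,0,0,0.45],[0,-0.16,0,0,0,0,0.45],[0,-0.2,0,0,0,0,0.45],[0,-0.24,0,0,0,0,0.45],[0,-0.24,0,0,0,0,0.45]]'
python3 -c "
from h import *
togo(None,0)
snap('wrist','w12');snap('scene','s12',(260,230,420,350),5);snap('top','t12',(300,200,460,320),5)"
```

```text
t: 19.23
eef_pos: [0.5355, -0.2571, 0.2209]
ee_rot: [3.103, 1.564, -0.262]
force: [-0.6, 0.5, -0.7]
width: 0.0395
t: 20.1
eef_pos: [0.5869, -0.0202, 0.2161]
ee_rot: [0.208, 1.57, 3.13]
force: [-0.0, -0.4, -0.4]
width: 0.0394
t 20.1 pos [ 0.5869 -0.0202  0.2161] zyaw 167.38 w 0.0394 F [-0.  -0.4 -0.4] Mz [ 0.03 -0.05 -0.04] q6 -0.52
```

View pics/w12.png

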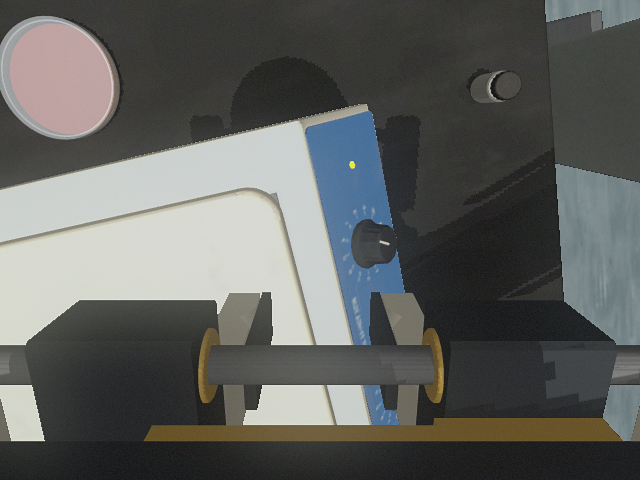

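View pics/s12.png

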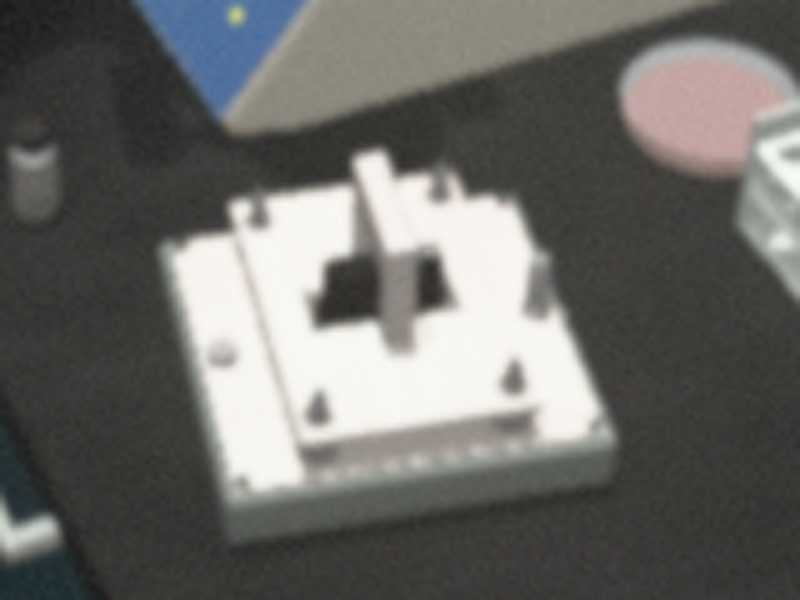

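View pics/t12.png

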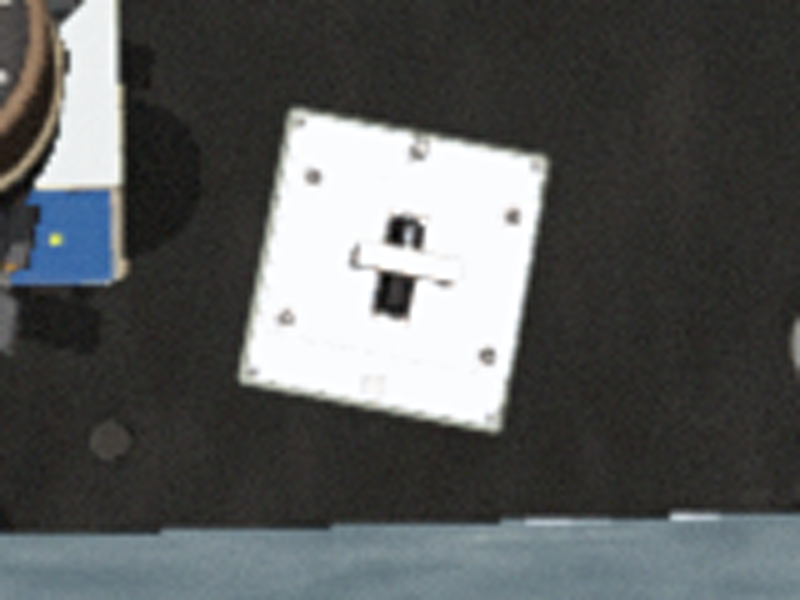

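All four pins stand through the plate: (320,405), (513,378), (258,208) and (441,183) in the scene crop. The plate is parallel to the valve top, and the white-line half of the bar lies in the slot toward the nozzle. The vial and petri dish haven't moved, and the gripper is well clear.

```bash
python3 -c "
from h import *
f=grab_frame('top'); a=cv2.imread('pics/top0.png'); d=cv2.absdiff(a,f['pixels'][:,:,::-1].copy()).max(2)
for n,(x0,y0,x1,y1) in dict(vial=(312,278,332,298),beaker=(455,250,495,285),petri=(328,163,362,196),timer=(146,261,178,290)).items(): print(n,(d[y0:y1,x0:x1]>60).sum())
print(job_done())"
```

```text
vial 0
beaker 0
petri 0
timer 692
the job is handed in; nothing more can be done
None
```

```bash
python3 -c "
from h import *
snap('top','end')
f=snap('scene','end_s'); a=cv2.imread('pics/scene0.png'); print((cv2.absdiff(a,f['im']).max(2)[148:182,210:246]>60).sum())"
```

```text
the job is handed in; nothing more can be done
```

The dial is turned to the nozzle and the lock plate is seated and released. The job was handed in at about 20 s of the 64 s allowed.

**Dial:** I turned it three clicks clockwise, from π/2 to 0, holding at each click, and never past the nozzle port. After release, the bar line read -12.77° against the valve's own -12.78°, so it settled in that click.

**Plate:** It was carried level in the grip. Just above the posts I moved it 1.8 mm to line up with the pin tips, then lowered it until the force showed contact. That happened at the height expected for a seated plate. After letting go, the scene and top pictures show:
- all four pins through their holes;
- the plate lying flat;
- the bar in the slot with its white line toward the nozzle.

**Measurements that disagreed:** Two wrist views put the valve centre about 1.4 mm apart. The correction I worked out from them was up to about 2 mm off in valve x, so I used the pin-tip view through the holes instead.

**Bystanders:** The top picture compared with the start showed no change at the vial, beaker or petri dish.

**Timer check failed:** The same comparison showed most of the timer's area changed (692 pixels). The likely cause is the arm covering it from above, since no move went near it and it looked in place in a scene view taken while I was gripping the plate. I handed in within the same script that made the check, so I could not look again to confirm.

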